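Clear the splash flap and run it up with the stick

ROBOT

A 6-joint arm with a two-finger parallel gripper is mounted at the origin on the work surface. World frame = base frame: x ahead of the robot, y to its left, z up, the work surface at z = 0. Lengths are in m, angles in rad, forces in N, time in s.
With the tool pointing down it reaches from about 0.4 to 0.825 m from the base axis. Payload 7 kg.
Tool frame: the origin (TCP) lies at the centre of the arm's flange, where the gripper is bolted on; the fingertips stand 178 mm ahead of it and the grasp point (between the pads) lies 159 mm ahead of it (arm.tip_reach is the distance from the TCP to the fingertips, in m); z points along the fingers, y is the direction in which the jaws open and shut (so a half turn about z gives the same grasp; the last joint's range is limited). The gripper opens to 88 mm and grips with 3 to 60 N. Pads are 19 mm wide; open, the fingers measure 130 mm over their backs; the gripper's body (78 mm by 193 mm) begins 47 mm behind the grasp point.
Start: joints at [0.288, 0.359, 0.012, 0, -1.224, -0.288], TCP at [0.675, -0, 0.405] pointing down, gripper open.
Joint ranges: [-3.07, 3.07], [-1.43, 2.12], [-1.02, 1.25], [-3.03, 1.67], [-3.05, -0], [-3.03, 3.03]. Speed limits (rad/s): [2.39, 2.39, 3.01, 3.14, 3.14, 3.14].

INTERFACE

Orientations are given as [roll, pitch, yaw] about the fixed x, y, z axes, in that order (R = Rz(yaw) Ry(pitch) Rx(roll)).
In Python, from station import arm gives the robot as it stands.
- The arm moves only by the shell command python3 -m inch 'ROWS' [OPENING] [FORCE]. ROWS is JSON, a list that holds one entry, the list of rows, each a list of 6 numbers: the shift along the world's x, y, z in units of 200 mm (1.0 is 200 mm), then the turn, a rotation vector about the world's x, y, z in units of 180 degrees (1.0 is 180 degrees). A call has 1 to 8 rows; each row is the pose to reach, as a shift and turn from the pose commanded when the call began, turning the shorter way round; what a row does not reach only later rows make up. A row lasts 1/8 s, in which the tool goes at most 62.5 mm and 10.7 degrees, less where a joint would pass 70% of its speed; a pose out of reach is approached as far as the arm can. A call with a number of a shift or a turn outside -1 to 1 is refused whole. A call with a gripper value outside its range is refused whole. OPENING is the finger opening in mm, from 0 to 87.6, set as the call begins (- or left out, the last holds). The fingers move at their own pace and stop on an object; FORCE is the grip in N (left out, the last holds). Time passes only in rows, so rows that repeat a pose let the fingers close. It gives the time, the measured TCP pose, the force and the opening at its end, in the units of the state.
- arm.get_state(): the state, without advancing time (a new reading comes with each control period).
- arm.grab_frame(name): name is "scene" or "side" or "wrist"; returns the picture (480x640x3 uint8, blue, green, red); there is no depth.
- arm.camera_params(name): a dict with "vertical_fov" (degrees; the focal length in pixels is half the picture's height over the tangent of half this angle, whatever the lens; pixels are square), "cx", "cy" (the principal point, pixels), "pose" (4x4, takes a point from camera to world coordinates). Camera axes: x right, y down, z forward; pixel columns grow to the right and rows downward; lengths in m; the calibration is good to about 2 mm. A picture is of the moment at which its call begins: read the wrist's pose just before it. camera_params takes no time and is no camera call; for the wrist camera it gives the pose at the moment of the call.
- arm.job_done(): hands the job in, once; it reports no verdict.
Trained networks look in the newest picture that a camera, given by its name, has taken for a name from the list of things; names that differ only in an ending like _2 or _b are one class to them, and where a whole thing is asked for, a point or a joint stands for the part that bears it (a point fixed in the world has none). Each returns a list of dicts, best first, with "score" (0 to 1); they miss things now and then, are a little off and sometimes report something else, mostly with a low value. They report only what shows in the picture. A call takes as long as a camera call.
- arm.search_frame(target, camera): "box" ([left, top, right, bottom] in pixels, round what is visible of it).
- arm.regions_of(target, camera): "region" (480x640 bool, what is visible of it) and "box" ([left, top, right, bottom] in pixels, round what is visible of it).
The state is a dict: "t": time; "q": joint angles; "qd": joint speeds; "joint_efforts": joint torques, N m; "eef_pos": TCP position; "ee_rot": TCP orientation; "force": force on the tool from outside, world axes, zero at the start; "moment": the same for the moment, N m; "width": finger opening in m.
Only numpy, scipy, OpenCV 4.12 (cv2) and the standard library are available. Lean on these libraries where they do the work, as an engineer would, in place of code of your own. Each camera call takes 0.05 s, during which the arm holds its last target.

TASK

The olive-wood paddle has been left lying on the folded splash flap beside the hob, and the flap must go up before frying starts. Hang the paddle by its eye on the free brass hook of the utensil rail and let go of it; then push the control stick over to its green-marked side, hold it there until the flap stands fully upright, and let it spring back to centre. Raise the flap only with the stick, do not push the stick sideways (that works the hood), and leave the other things where they are.

Things in the scene. Friction and masses are not known exactly. Their poses are not given: they have to be found in the camera images.
- paddle: Olive-wood stirring paddle, 194 mm long, 65 g, lying flat on the folded flap. Origin on its underside in the handle's centre line; x points along the handle to the eye, z out of its top face. Handle x = -29 to 59 mm, 20 mm wide, 11 mm thick. Eye: ring at the end, centre x = 75 mm, outer diameter 38, hole 22 mm through z. Blade x = -100 to -26 mm, 46 mm wide, 9 mm thick. Balances near x = -17 mm.
- paddle_eye (a point): Centre of the hole in the paddle's eye (at half its 11 mm thickness); same axes as the paddle.
- hook_seat (a point): Free brass hook on the rail: middle of the level part of its 8 mm round rod, on the rod's axis, 225 mm above the ledge. x points level from the hook's tip to the rail, z up. The level part runs from x = -15 to +17 mm, where a 14 mm wide clip grips the rail bar (axis at x = 27, z = 10 mm). A tool with a 22 mm hole hangs with the hole's centre 7 mm below this point.
- hook_tip (a point): Centre of the rounded upturned end of the same brass hook: from the outer end of the level part the rod rises 21 mm over 16 mm (about 53 degrees) to this point, which faces the robot's side (-x of the hook). Same axes as hook_seat.
- utensil_rail: Steel utensil rail standing on the ledge: level bar 360 mm long along its y axis, bar axis 235 mm up, two 12 mm posts at y = +/-165 mm with 48 mm feet. Origin on the ledge under the middle of the bar; front faces -x. It carries two hooks, the free brass one and a steel one on which the skimmer hangs; they change sides.
- skimmer: Flat steel skimmer hanging on the rail's steel hook, 200 mm long; handle 14 mm wide, disc 74 mm across at the bottom. Origin at the centre of its eye. To be left hanging.
- flap (a joint): Powered splash flap, steel panel 260 mm long, 170 mm wide, 4 mm thick, on a hinge along its motor housing. 0 = folded down flat (its top face 32 mm above the ledge), 1.571 rad = upright, its end stop. It is balanced and driven only while the stick is held over; it stays where it is when the stick is released. The drive is weak and a thing lying on the flap stops it.
- flap_edge (a point): Middle of the flap's free edge, 176 mm from the hinge axis. Folded: 30 mm above the ledge; upright: 206 mm above the ledge.
- flap_unit: Fixed steel motor housing of the flap, 320 mm long (x), 50 mm wide, 48 mm high at its ends, on the ledge between the hob (its +y side) and the folded flap (its -y side). Origin on the ledge under its middle; the hinge axis runs along x at y = -30 mm, z = 30 mm. The folded flap covers y = -36 to -206 mm.
- control_box: Fixed steel control box 130 x 130 x 60 mm. Origin on the ledge under its centre; +x is its far side (away from the robot), where the green triangle is; a white triangle on its near side; yellow dots on its left and right.
- stick (a joint): Fore-and-aft lean of the spring-centred control stick; pivot 55 mm above the ledge over the box's centre. 0 = at rest, upright; + = towards the green triangle (box +x); stops at +/-0.42 rad. Above 0.2 the flap rises, faster the further it is held (about 6 s at 0.3, 4 s right over); the other way lowers it. 7 N at the knob holds it right over. With the flap up the knob rests 5 mm further over.
- stick_side (a joint): Sideways lean of the same stick (works the hood, leave alone): 0 = upright, + = to the box's left (+y), end stops at +/-0.42 rad, same kind of spring.
- knob (a point): Centre of the stick's black ball knob, 34 mm in diameter, 95 mm from the pivot, so about 150 mm above the ledge when upright. The rod below it is 10 mm thick; a rubber boot covers the lowest 30 mm.
- hob: Fixed two-ring gas hob, 520 x 300 mm, pan supports 69 mm high, origin on the ledge under its centre. Cold; not used.
- tagine: Blue-glazed tagine with its lid clipped on, 208 mm across, 202 mm high, standing on the hob's far ring; origin under its base.
- steamer_low: Lower of two stacked aluminium steamer tiers, 212 mm across, 75 mm high, side handles reaching 126 mm from its axis; origin under its base.
- steamer_top: Upper steamer tier with its lid on, standing on the lower one; same size, lid knob 122 mm above its base; origin under its base.
- ladle: Stainless steel ladle lying on the ledge: bowl 68 mm across and 30 mm high, handle 8 mm thick running 150 mm to -x. Origin under the bowl.
- jar: Amber glass jar with a steel cap, 80 mm across, 130 mm high; origin under its base.
- bowl: White ceramic bowl, 110 mm across, 45 mm high; origin under its base.
- oil: Green oil bottle, 68 mm across, 240 mm high; origin under its base.

How it is judged:
By the outcome, as a careful person would: the job done as asked, in the order asked, and still so for the second after the job is handed in, with the robot touching nothing.
It also fails if it takes over 72 s, if anything falls off the work surface, if the arm or the gripper's body presses on something with over 40 N, if the wrist force passes 120 N, or if a joint passes its speed limit or range.

## Working session

There is one attempt and no reset: what is moved stays moved. The work goes in short steps, Python scripts to look and compute and a shell command to move; the robot and the scene stay as the last step left them, time stands still between calls to the robot, and variables do not carry over. Pictures are saved under pics/ and viewed, and the job is handed in when it is done.

```bash
ls; mkdir -p pics; python3 - <<'E'
from station import arm
import cv2
for n in ["scene","side","wrist"]:
    p=arm.camera_params(n); print(n,p)
    cv2.imwrite(f"pics/a_{n}.png",arm.grab_frame(n))
print(arm.get_state())
E
```

```text
pics
scene {'vertical_fov': 46.2634766514629, 'cx': 311.8404870937287, 'cy': 235.7588022940015, 'pose': array([[ 0.59885317,  0.6136155 , -0.51463667,  1.26689925],
       [ 0.80083391, -0.45375475,  0.39086018, -0.53311782],
       [ 0.00631903, -0.64620635, -0.76313657,  1.29034153],
       [ 0.        ,  0.        ,  0.        ,  1.        ]])}
side {'vertical_fov': 48.0200238945936, 'cx': 315.0694367303325, 'cy': 239.33928611738284, 'pose': array([[ 0.76312861, -0.44451491,  0.46908552, -0.2212403 ],
       [-0.64619644, -0.51582293,  0.5624561 , -0.87045853],
       [-0.00805506, -0.73234773, -0.68088319,  1.24696042],
       [ 0.        ,  0.        ,  0.        ,  1.        ]])}
wrist {'vertical_fov': 69.24018286146466, 'cx': 317.5637120168293, 'cy': 235.6780075871537, 'pose': array([[-9.99996502e-01,  8.50888570e-04, -2.50455746e-03,
         6.74704881e-01],
       [ 4.53978076e-05,  9.52230256e-01,  3.05380972e-01,
        -8.32710747e-02],
       [ 2.64476057e-03,  3.05379790e-01, -9.52226963e-01,
         3.84019708e-01],
       [ 0.00000000e+00,  0.00000000e+00,  0.00000000e+00,
         1.00000000e+00]])}
{'t': 0.15, 'q': array([ 2.88097309e-01,  3.59330640e-01,  1.09190960e-02, -4.35456954e-04,
       -1.22438870e+00, -2.88092580e-01]), 'qd': array([ 0.00053183, -0.00277131,  0.00345148, -0.00066404,  0.00131521,
        0.00111476]), 'joint_efforts': array([ 1.23316489e-02, -5.88060164e+01,  3.02722585e+01,  7.34978691e+00,
        3.83935422e-01,  6.69347050e-03]), 'eef_pos': array([ 6.74679959e-01, -2.32643215e-05,  4.03682714e-01]), 'ee_rot': array([ 3.13955500e+00, -1.76944251e-04, -1.57093967e+00]), 'force': array([-1.62865151,  0.00514771, -0.34260595]), 'moment': array([ 0.01722242,  0.18958873, -0.03473638]), 'width': 0.08745642116646608}
```

View pics/a_scene.png

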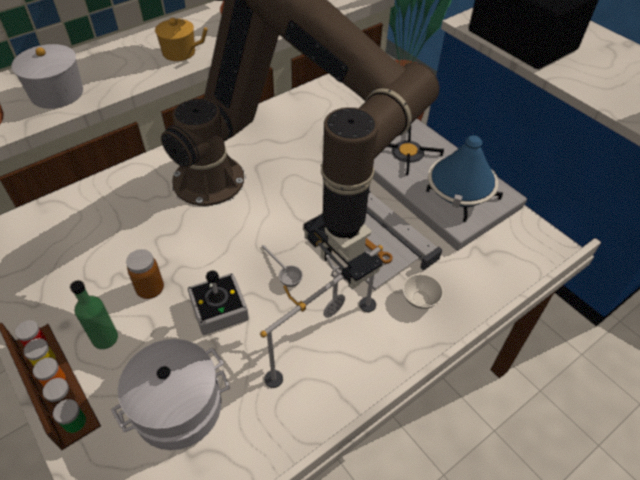

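View pics/a_side.png

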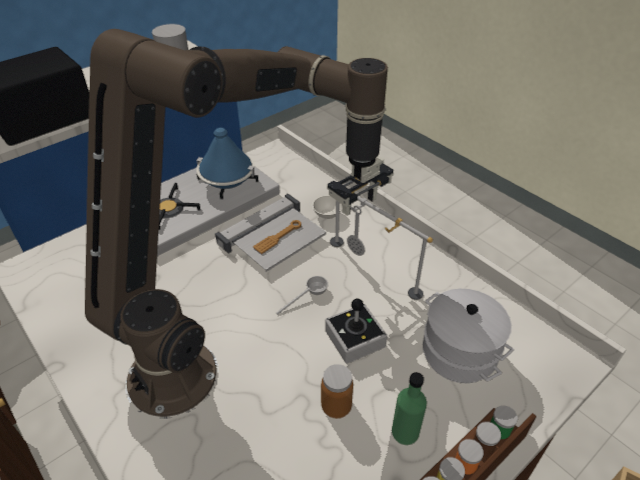

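View pics/a_wrist.png

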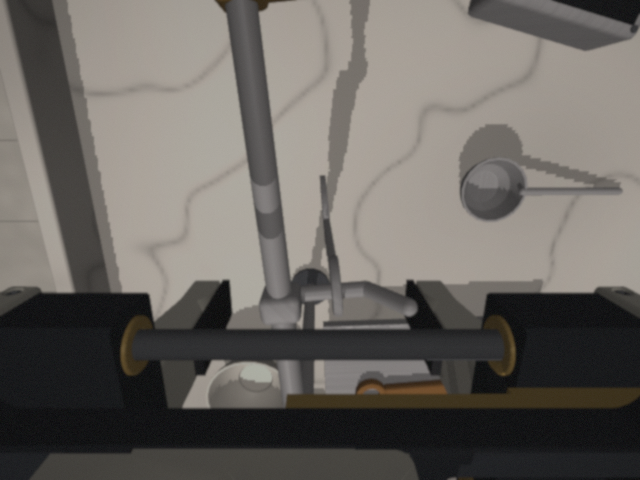

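```bash
cat > h.py <<'E'
import numpy as np, cv2
from station import arm
P={}
def cam(n):
    p=arm.camera_params(n); return p
def ray(p,uv):
    f=240/np.tan(np.radians(p["vertical_fov"])/2)
    d=np.array([(uv[0]-p["cx"])/f,(uv[1]-p["cy"])/f,1.0]); T=p["pose"]
    d=T[:3,:3]@d; return T[:3,3],d/np.linalg.norm(d)
def onz(p,uv,z):
    o,d=ray(p,uv); return o+d*(z-o[2])/d[2]
def proj(p,X):
    f=240/np.tan(np.radians(p["vertical_fov"])/2); T=p["pose"]
    c=T[:3,:3].T@(np.asarray(X)-T[:3,3]); return np.array([p["cx"]+f*c[0]/c[2],p["cy"]+f*c[1]/c[2]])
def tri(l):
    A=np.zeros((3,3));b=np.zeros(3)
    for p,uv in l:
        o,d=ray(p,uv);M=np.eye(3)-np.outer(d,d);A+=M;b+=M@o
    X=np.linalg.solve(A,b); return X,[np.round(proj(p,X)-uv,1) for p,uv in l]
E
python3 - <<'E'
from h import *
S={}
for n in ["side","scene"]:
    for t in ["paddle","flap","control_box","knob","hook_tip","utensil_rail","skimmer","flap_unit"]:
        try: r=arm.regions_of(t,n)
        except Exception as e: print(n,t,e); continue
        for k in r[:1]:
            m=k["region"];ys,xs=np.nonzero(m)
            print(n,t,round(k["score"],2),np.round(k["box"]),len(xs),xs.mean().round(1),ys.mean().round(1))
            np.save(f"pics/m_{n}_{t}.npy",m)
i=cv2.imread("pics/a_side.png")
cv2.imwrite("pics/z1.png",cv2.resize(i[170:350,210:450],None,fx=3.3,fy=3.3,interpolation=cv2.INTER_CUBIC))
i=cv2.imread("pics/a_scene.png")
cv2.imwrite("pics/z2.png",cv2.resize(i[210:400,170:410],None,fx=3.1,fy=3.1,interpolation=cv2.INTER_CUBIC))
E
```

```text
side paddle 0.73 [253. 220. 300. 251.] 481 276.4 237.0
side flap 0.83 [234. 208. 326. 272.] 2732 279.5 237.9
side control_box 0.61 [327. 298. 388. 362.] 2432 355.8 332.1
side knob 0.85 [347. 302. 361. 331.] 240 356.7 316.1
side hook_tip 0.48 [395. 220. 401. 229.] 25 397.4 223.1
side utensil_rail 0.77 [328. 198. 433. 299.] 1005 390.8 244.4
side skimmer 0.83 [349. 206. 367. 258.] 380 356.2 238.4
side flap_unit 0.95 [217. 193. 331. 271.] 3824 271.7 232.7
scene paddle 0.71 [364. 237. 393. 264.] 197 379.4 252.1
scene flap 0.62 [113. 340. 219. 439.] 7757 167.1 387.8
scene control_box 0.59 [185. 271. 249. 335.] 2650 217.4 302.2
scene knob 0.77 [206. 270. 225. 305.] 388 214.1 287.9
scene hook_tip 0.63 [280. 285. 306. 308.] 150 294.5 299.2
scene utensil_rail 0.82 [260. 243. 383. 390.] 1449 308.8 322.3
scene skimmer 0.58 [326. 267. 348. 320.] 438 333.7 298.2
scene flap_unit 0.79 [360. 190. 440. 293.] 3284 396.0 240.6
```

View pics/z1.png

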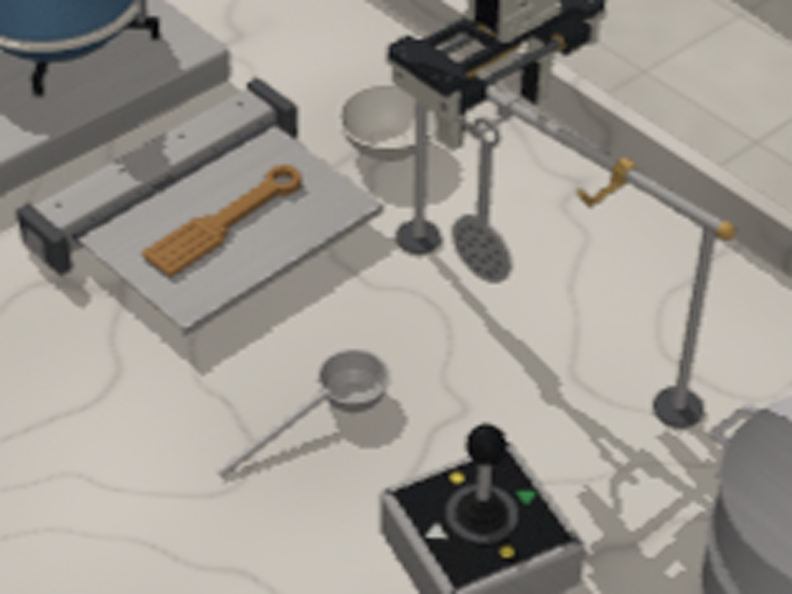

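View pics/z2.png

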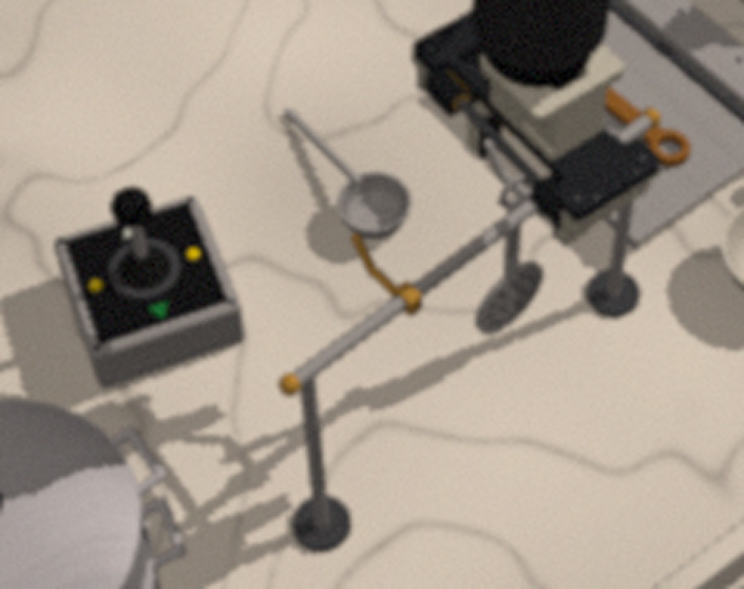

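```bash
python3 - <<'E'
from h import *
s=cam("side");c=cam("scene")
def S(u,v): return (s,np.array([210+u/3.3,170+v/3.3]))
def C(u,v): return (c,np.array([170+u/3.1,210+v/3.1]))
for n,a,b in [("tip",(583,197),(355,237)),("clip",(624,168),(410,297)),("valley",(596,203),(376,275)),("ball",(725,230),(290,383)),("foot1",(678,407),(320,525)),("foot2",(418,238),(612,293)),("knob",(486,445),(131,207)),("eye",(285,179),(669,147)),("blade",(160,262),None),("green",(526,496),(159,310)),("white",(436,532),None),("skeye",(485,132),(515,195))]:
    if b: X,r=tri([S(*a),C(*b)]);print(n,X.round(4),r)
for n,a,z in [("blade end",(163,259),.0365),("eye",(285,179),.0375),("handle start",(214,221),.043),("flap c near-left",(83,240),.032),("flap near right",(188,328),.032),("flap far right",(382,208),.032),("far left",(275,128),.032),("green",(526,496),.06),("white",(436,532),.06),("y1",(457,478),.06),("y2",(508,551),.06)]:
    print(n,onz(*S(*a),z).round(4))
m=np.load("pics/m_side_paddle.npy");ys,xs=np.nonzero(m)
Q=np.array([onz(s,(x,y),.042)[:2] for x,y in zip(xs,ys)])
mu=Q.mean(0);w,v=np.linalg.eigh(np.cov((Q-mu).T));print(mu,np.sqrt(w),v[:,1])
E
```

```text
tip [ 0.6463 -0.1396  0.2443] [array([-0.6, -0.5]), array([-0.6,  0.8])]
clip [ 0.7069 -0.1328  0.2361] [array([-0.1, -0.1]), array([-0.1,  0.1])]
valley [ 0.669  -0.1368  0.2212] [array([-0.3, -0.3]), array([-0.3,  0.4])]
ball [ 0.7138 -0.2408  0.235 ] [array([-0.1, -0.1]), array([-0.1,  0.2])]
foot1 [ 0.7129 -0.2275  0.0011] [array([0.1, 0.1]), array([ 0.1, -0.2])]
foot2 [6.841e-01 1.019e-01 2.000e-04] [array([-0.1, -0.1]), array([-0.1,  0.1])]
knob [ 0.456  -0.2295  0.1478] [array([-0.1, -0.1]), array([-0.1,  0.1])]
eye [0.6119 0.2275 0.0386] [array([-0.1, -0.1]), array([-0.1,  0.2])]
green [ 0.4982 -0.2404  0.0584] [array([0., 0.]), array([ 0., -0.])]
skeye [ 0.6676 -0.0032  0.2145] [array([0.4, 0.4]), array([ 0.4, -0.6])]
blade end [0.4477 0.2141 0.0365]
eye [0.6125 0.2277 0.0375]
handle start [0.5151 0.2195 0.043 ]
flap c near-left [0.4057 0.2926 0.032 ]
flap near right [0.4126 0.126  0.032 ]
flap far right [0.663  0.1335 0.032 ]
far left [0.66   0.3041 0.032 ]
green [ 0.4972 -0.2411  0.06  ]
white [ 0.4142 -0.2196  0.06  ]
y1 [ 0.4663 -0.189   0.06  ]
y2 [ 0.446  -0.2723  0.06  ]
[0.52038911 0.21696285] [0.01242479 0.06009957] [-0.99307665 -0.11746817]
```

```bash
python3 -m inch '[[[0,0,0.3,0,0,0],[0,0,0.5,0,0,0],[0,0.3,0.5,0,0,-0.06],[0,0.6,0.5,0,0,-0.12],[-0.1,0.9,0.4,0,0,-0.18],[-0.2,1,0.3,0,0,-0.24],[-0.3,1,0.2,0,0,-0.3],[-0.3,1,0.2,0,0,-0.36]]]'
python3 -m inch '[[[0,0.05,0,0,0,-0.055],[0,0.1,0,0,0,-0.11],[0,0.1,0,0,0,-0.11],[0,0.1,0,0,0,-0.11]]]'
python3 - <<'E'
from h import *
print(arm.get_state()); print(arm.camera_params("wrist")["pose"].round(3))
i=arm.grab_frame("wrist");cv2.imwrite("pics/w1.png",i)
E
```

```text
t: 1.95
eef_pos: [0.6142, 0.2009, 0.4445]
ee_rot: [-3.141, 0.001, -2.699]
force: [1.2, 0.3, 0.8]
width: 0.0878
t: 2.45
eef_pos: [0.6153, 0.2198, 0.4452]
ee_rot: [3.141, 0.001, -3.036]
force: [0.4, 0.0, 0.6]
width: 0.0878
{'t': 2.45, 'q': array([ 6.41265684e-01,  3.01621569e-01,  2.14958915e-02,  4.40752161e-04,
       -1.28930829e+00, -2.10649092e+00]), 'qd': array([-0.0044184 , -0.00119274, -0.00719598, -0.00201006, -0.00249623,
       -0.01187806]), 'joint_efforts': array([  0.25120832, -54.25851345,  29.98453975,   7.0789209 ,
        -0.0578394 ,  -0.07077568]), 'eef_pos': array([0.61525708, 0.21984247, 0.44520736]), 'ee_rot': array([ 3.14126150e+00,  1.38770146e-03, -3.03589964e+00]), 'force': array([0.44287624, 0.01753859, 0.61871081]), 'moment': array([-0.01021269, -0.29103323,  0.02717321]), 'width': 0.08778520748995156}
[[-0.106  0.947  0.304  0.533]
 [ 0.994  0.1    0.033  0.211]
 [ 0.001  0.306 -0.952  0.426]
 [ 0.     0.     0.     1.   ]]
```

View pics/w1.png

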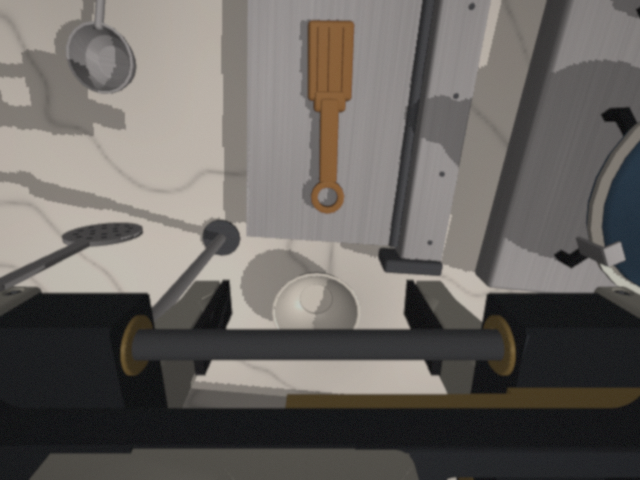

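```bash
python3 - <<'E'
from h import *
p=cam("wrist")
r=arm.regions_of("paddle","wrist")[0]; print(r["score"],r["box"])
m=r["region"];ys,xs=np.nonzero(m)
Q=np.array([onz(p,(x,y),.042)[:2] for x,y in zip(xs,ys)])
mu=Q.mean(0);w,v=np.linalg.eigh(np.cov((Q-mu).T));print(mu,v[:,1],np.arctan(v[1,1]/v[0,1]))
print("eye",onz(p,(328,196),.043)); 
for n,a in [("bladeL",(310,22)),("bladeR",(354,22)),("endtip",(328,213)),("hs l",(321,110)),("hs r",(338,110)),("he l",(320.5,175)),("he r",(335.5,175)),("blade/handle",(329,111))]: print(n,onz(p,a,.042 if n[0]!='h' else .043).round(4))
E
```

```text
0.91 [308.2, 19.2, 353.8, 216.3]
[0.50584153 0.2202208 ] [-0.99562912 -0.09339512] 0.09353143245406181
eye [0.60737547 0.23075529 0.043     ]
bladeL [0.44   0.1941 0.042 ]
bladeR [0.4355 0.2364 0.042 ]
endtip [0.627 0.233 0.042]
hs l [0.5185 0.2133 0.043 ]
hs r [0.5167 0.2308 0.043 ]
he l [0.5851 0.2199 0.043 ]
he r [0.5834 0.2363 0.043 ]
blade/handle [0.5186 0.2216 0.042 ]
```

```bash
cat >> h.py <<'E'
from scipy.spatial.transform import Rotation as Ro
def toolR(psi,down):
    # tool pointing in vertical plane of heading psi, 'down' rad below horizontal (>pi/2 points back); camera (tool x) on under side
    h=np.array([np.cos(psi),np.sin(psi),0]);u=np.array([0,0,1.])
    z=np.cos(down)*h-np.sin(down)*u
    x=-np.sin(down)*h-np.cos(down)*u
    return np.column_stack([x,np.cross(z,x),z])
def delta(p,R,st=None):
    st=st or arm.get_state()
    R0=Ro.from_euler("xyz",st["ee_rot"]).as_matrix()
    rv=Ro.from_matrix(R@R0.T).as_rotvec()/np.pi
    return ((np.asarray(p)-st["eef_pos"])/.2).round(3),rv.round(4)
E
python3 - <<'E'
from h import *
R=toolR(.092,np.radians(115))
print(R)
print(delta([.629,.231,.254],R)); print(delta([.6042,.2284,.1993],R))
E
```

```text
[[-0.902475   -0.09187027 -0.420831  ]
 [-0.08326274  0.99577098 -0.03882606]
 [ 0.42261826  0.         -0.90630779]]
(array([ 0.069,  0.057, -0.955]), array([-0.0137,  0.1385, -0.0037]))
(array([-0.055,  0.044, -1.228]), array([-0.0137,  0.1385, -0.0037]))
```

```bash
python3 -m inch '[[[0.07,0.057,-0.1,-0.004,0.045,-0.002],[0.07,0.057,-0.35,-0.009,0.09,-0.003],[0.07,0.057,-0.6,-0.0137,0.1385,-0.0037],[0.07,0.057,-0.8,-0.0137,0.1385,-0.0037],[0.07,0.057,-0.955,-0.0137,0.1385,-0.0037],[0.07,0.057,-0.955,-0.0137,0.1385,-0.0037],[0.07,0.057,-0.955,-0.0137,0.1385,-0.0037]]]' 60
python3 - <<'E'
from h import *
R=toolR(.092,np.radians(115))
print(delta([.6042,.2284,.1993],R))
print(arm.get_state()["q"].round(3))
i=arm.grab_frame("wrist");cv2.imwrite("pics/w2.png",i)
p=cam("wrist");print(onz(p,(0,0),.04),proj(p,[.61,.229,.043]),proj(p,[.5293,.2215,.038]))
E
```

```text
t: 3.42
eef_pos: [0.6296, 0.2314, 0.2552]
ee_rot: [-3.141, -0.435, -3.051]
force: [1.8, 0.7, 1.5]
width: 0.06
(array([-0.127, -0.015, -0.279]), array([0.0002, 0.0003, 0.0003]))
[ 0.576  0.604  0.098 -0.199 -1.458 -1.994]
[ 0.36391848 -0.0280885   0.04      ] [316.4875622  381.00120567] [316.35662675 253.80826795]
```

View pics/w2.png

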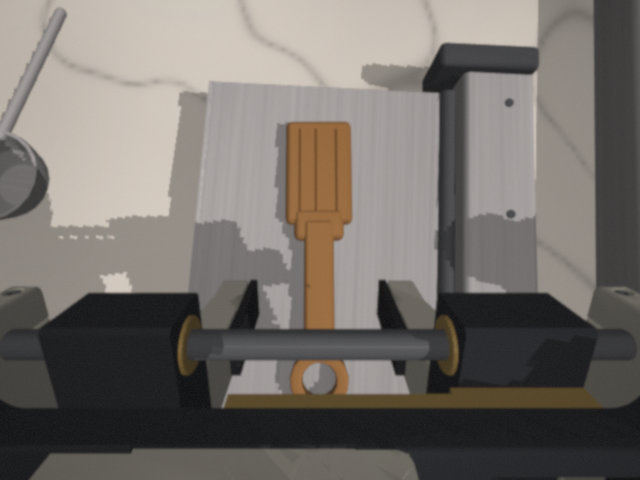

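```bash
python3 -m inch '[[[-0.04,-0.005,-0.1,0,0,0],[-0.08,-0.01,-0.19,0,0,0],[-0.127,-0.015,-0.27,0,0,0],[-0.127,-0.015,-0.279,0,0,0],[-0.127,-0.015,-0.279,0,0,0]]]' 60
python3 -m inch '[[[0,0,0,0,0,0],[0,0,0,0,0,0],[0,0,0,0,0,0],[0,0,0,0,0,0],[0,0,0,0,0,0],[0,0,0,0,0,0]]]' 8 30
python3 - <<'E'
from h import *
s=arm.get_state();print(s["eef_pos"],s["force"],s["width"])
i=arm.grab_frame("wrist");cv2.imwrite("pics/w3.png",i)
E
```

```text
t: 4.1
eef_pos: [0.6043, 0.2287, 0.1995]
ee_rot: [-3.141, -0.435, -3.051]
force: [0.8, 0.7, 1.0]
width: 0.0597
t: 4.85
eef_pos: [0.6036, 0.2284, 0.1978]
ee_rot: [-3.14, -0.437, -3.052]
force: [1.3, 0.5, 1.0]
width: 0.0193
[0.60361029 0.22839764 0.19783883] [1.33245083 0.53837653 1.03288323] 0.019294034744246517
```

View pics/w3.png

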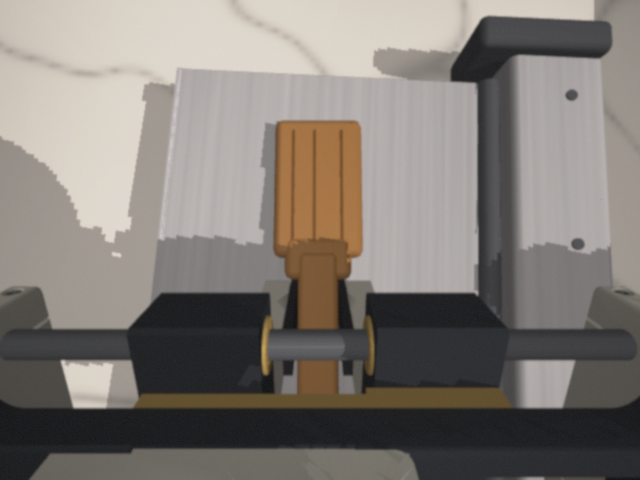

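```bash
python3 - <<'E'
from h import *
s=arm.get_state()
R0=Ro.from_euler("xyz",s["ee_rot"]).as_matrix()
e=R0.T@(np.array([.610,.229,.0375])-s["eef_pos"]); print("eye in tool",e)
np.save("eye_tool.npy",e)
for d,E in [(60,[.53,0.05,.36]),(52,[.58,-.145,.34]),(52,[.624,-.141,.277])]:
    R=toolR(.087,np.radians(d)); tcp=np.array(E)-R@e; print(d,tcp,delta(tcp,R))
E
```

```text
eye in tool [-0.07372668  0.00019241  0.14253836]
60 [0.3954094  0.03806785 0.4465785 ] (array([-1.041, -0.952,  1.244]), array([ 0.0274, -0.3046, -0.0008]))
52 [ 0.43471556 -0.15786487  0.40693108] (array([-0.844, -1.931,  1.045]), array([ 0.0313, -0.3489, -0.0007]))
52 [ 0.47871556 -0.15386487  0.34393108] (array([-0.624, -1.911,  0.73 ]), array([ 0.0313, -0.3489, -0.0007]))
```

```bash
python3 -m inch '[[[0,0,0.12,0,0,0],[0,0,0.4,0,0,0],[-0.1,-0.05,0.7,0.004,-0.045,0],[-0.25,-0.2,1,0.008,-0.09,0],[-0.45,-0.4,1,0.013,-0.145,0],[-0.6,-0.6,1,0.018,-0.2,0],[-0.75,-0.85,1,0.022,-0.25,0],[-0.8,-1,1,0.027,-0.3,0]]]'
python3 - <<'E'
from h import *
s=arm.get_state();print(s["q"].round(3),s["width"]); e=np.load("eye_tool.npy")
for d,E in [(52,[.58,-.145,.34]),(52,[.624,-.141,.277])]:
    R=toolR(.087,np.radians(d)); tcp=np.array(E)-R@e; print(d,tcp,delta(tcp,R))
E
```

```text
t: 5.9
eef_pos: [0.4412, 0.0272, 0.3984]
ee_rot: [3.14, 0.515, -3.052]
force: [2.6, -3.4, 1.9]
width: 0.0195
[ 0.565 -0.202 -0.872  0.5   -0.486 -2.441] 0.01947462246075419
52 [ 0.43471556 -0.15786487  0.40693108] (array([-0.032, -0.925,  0.043]), array([ 0.0038, -0.0471, -0.0012]))
52 [ 0.47871556 -0.15386487  0.34393108] (array([ 0.188, -0.905, -0.272]), array([ 0.0038, -0.0471, -0.0012]))
```

```bash
python3 -m inch '[[[0,-0.25,0.04,0.002,-0.02,0],[-0.02,-0.5,0.04,0.004,-0.047,-0.001],[-0.02,-0.75,0.04,0.004,-0.047,-0.001],[-0.02,-0.925,0.04,0.004,-0.047,-0.001],[0.04,-0.91,0.0,0.004,-0.047,-0.001],[0.08,-0.91,-0.06,0.004,-0.047,-0.001],[0.1,-0.905,-0.14,0.004,-0.047,-0.001],[0.1,-0.905,-0.14,0.004,-0.047,-0.001]]]'
python3 - <<'E'
from h import *
s=arm.get_state();print(s["q"].round(3),s["width"]); e=np.load("eye_tool.npy")
R=Ro.from_euler("xyz",s["ee_rot"]).as_matrix(); print("eye est",s["eef_pos"]+R@e)
for n in ["side","scene"]:
    i=arm.grab_frame(n); p=cam(n); u=proj(p,s["eef_pos"]+R@e); print(n,u)
    cv2.imwrite(f"pics/b_{n}.png",i)
    x0,y0=int(u[0])-90,int(u[1])-80
    cv2.imwrite(f"pics/bz_{n}.png",cv2.resize(i[y0:y0+160,x0:x0+180],None,fx=4,fy=3.7*4/3.7,interpolation=cv2.INTER_CUBIC)[:600]); print(x0,y0)
E
```

```text
t: 6.9
eef_pos: [0.463, -0.1522, 0.3678]
ee_rot: [-3.14, 0.653, -3.054]
force: [0.5, -0.1, -0.4]
width: 0.0196
[ 0.088 -0.082 -0.711  0.007 -0.289 -1.578] 0.019614206978168732
eye est [ 0.60758391 -0.13956733  0.29935982]
side [377.64533495 220.15189244]
287 140
scene [273.20200632 261.49656223]
183 181
```

```bash
python3 - <<'E'
import cv2
a=cv2.imread("pics/b_side.png");b=cv2.imread("pics/b_scene.png")
cv2.imwrite("pics/bz_side.png",cv2.resize(a[170:310,300:460],None,fx=4,fy=4,interpolation=cv2.INTER_CUBIC))
cv2.imwrite("pics/bz_scene.png",cv2.resize(b[200:340,210:370],None,fx=4,fy=4,interpolation=cv2.INTER_CUBIC))
E
```

View pics/bz_side.png

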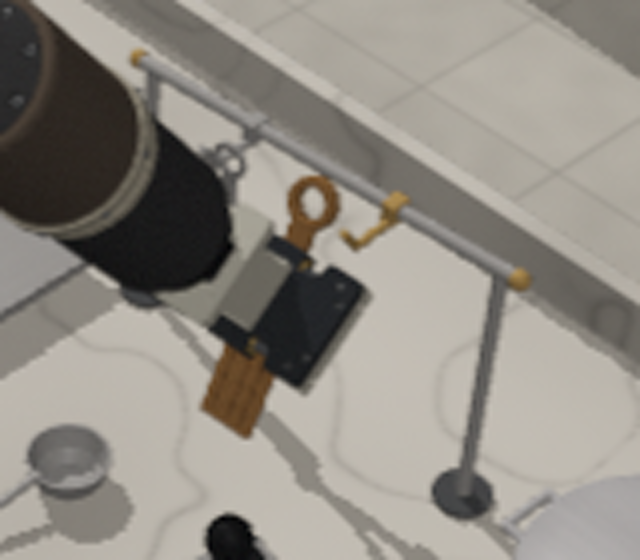

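View pics/bz_scene.png

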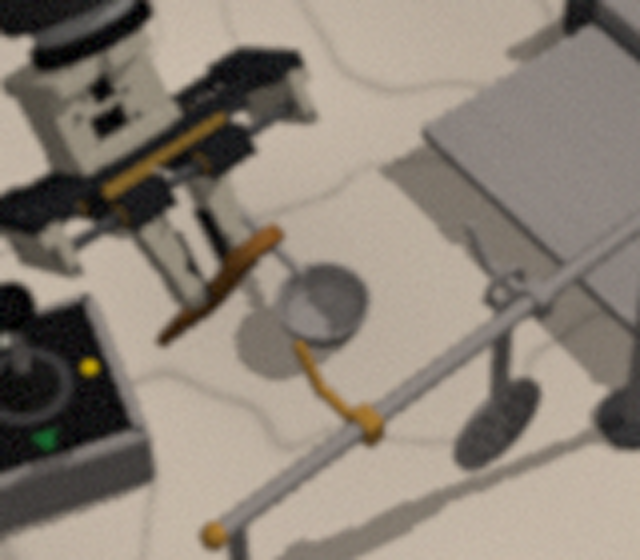

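View pics/b_side.png

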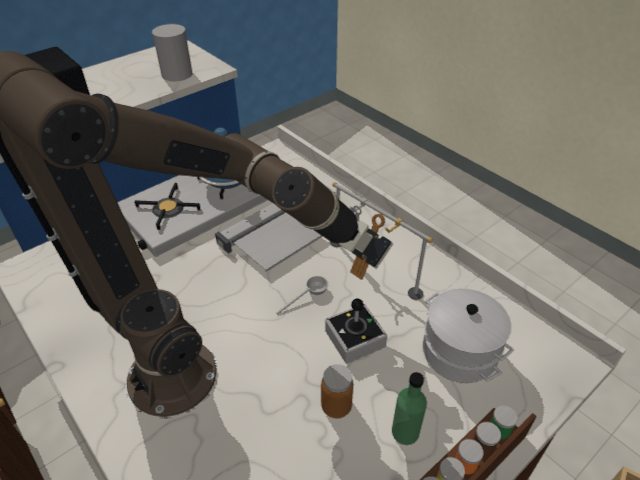

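```bash
python3 - <<'E'
from h import *
s=cam("side");c=cam("scene")
for n,a,b in [("eye",(314,203),(263,244)),("tip",(349,240),(299,347)),("bend",(362,245),(325,387)),("clip",(397,203),(368,424)),("ballR",(519,279),(215,535)),("ballL",(139,57),None)]:
    if b:
        X,r=tri([(s,np.array([300+a[0]/4,170+a[1]/4])),(c,np.array([210+b[0]/4,200+b[1]/4]))]);print(n,X.round(4),r)
# predicted hook projections
h=np.array([np.cos(.087),np.sin(.087),0]);seat=np.array([.680,-.1352,.225])
for n,X in [("tip",seat-.031*h+[0,0,.021]),("bend",seat-.015*h),("clip",seat+.017*h)]:
    print(n,X.round(4),(proj(s,X)-[300,170])*4,(proj(c,X)-[210,200])*4)
E
```

```text
eye [ 0.6102 -0.137   0.2972] [array([-0.9, -0.9]), array([-0.9,  1.3])]
tip [ 0.6473 -0.1402  0.2437] [array([-0.8, -0.7]), array([-0.8,  1.1])]
bend [ 0.667  -0.1364  0.2244] [array([-0.7, -0.6]), array([-0.6,  0.9])]
clip [ 0.7071 -0.1334  0.2367] [array([0., 0.]), array([ 0., -0.])]
ballR [ 0.7143 -0.2407  0.2345] [array([-0.2, -0.1]), array([-0.2,  0.2])]
tip [ 0.6491 -0.1379  0.246 ] [345.67034679 231.85315067] [301.05160641 349.18123824]
bend [ 0.6651 -0.1365  0.225 ] [357.61341324 243.23854976] [320.26033734 387.79051387]
clip [ 0.6969 -0.1337  0.225 ] [385.93874558 221.77873078] [357.15041301 423.33571467]
```

```bash
python3 -m inch '[[[0.05,-0.008,-0.07,0,0,0],[0.1,-0.008,-0.14,0,0,0],[0.15,-0.008,-0.205,0,0,0],[0.15,-0.008,-0.205,0,0,0],[0.15,-0.008,-0.205,0,0,0]]]'
python3 - <<'E'
from h import *
s=arm.get_state();print(s["q"].round(3),s["width"],s["force"].round(1)); e=np.load("eye_tool.npy")
R=Ro.from_euler("xyz",s["ee_rot"]).as_matrix(); print("eye est",s["eef_pos"]+R@e)
a=arm.grab_frame("side");b=arm.grab_frame("scene");w=arm.grab_frame("wrist")
A=cv2.resize(a[190:270,340:440],None,fx=6,fy=6,interpolation=cv2.INTER_CUBIC)
B=cv2.resize(b[230:330,250:350],None,fx=6,fy=6,interpolation=cv2.INTER_CUBIC)
cv2.imwrite("pics/c_side.png",A);cv2.imwrite("pics/c_scene.png",B);cv2.imwrite("pics/c_wrist.png",w)
E
```

```text
t: 7.62
eef_pos: [0.4936, -0.1542, 0.3288]
ee_rot: [-3.14, 0.657, -3.055]
force: [0.1, 0.3, 0.8]
width: 0.0195
[ 0.075  0.028 -0.701 -0.031 -0.186 -1.531] 0.019462400651499106 [0.1 0.3 0.8]
eye est [ 0.63849124 -0.14164606  0.26094137]
```

View pics/c_side.png

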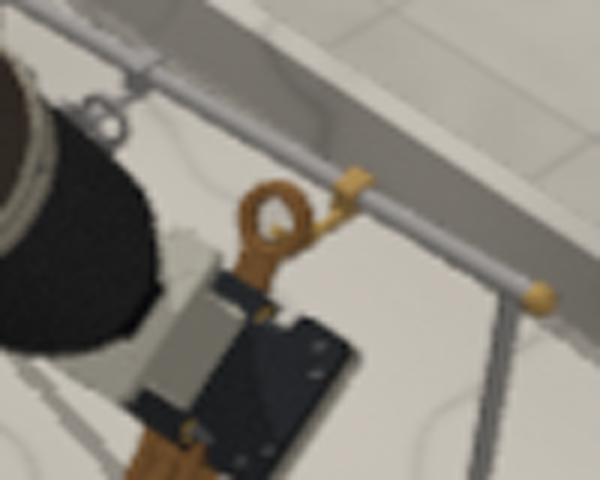

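View pics/c_scene.png

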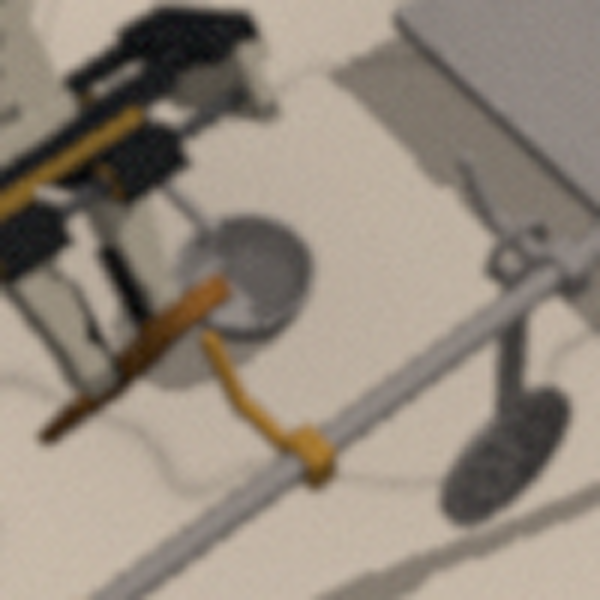

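View pics/c_wrist.png

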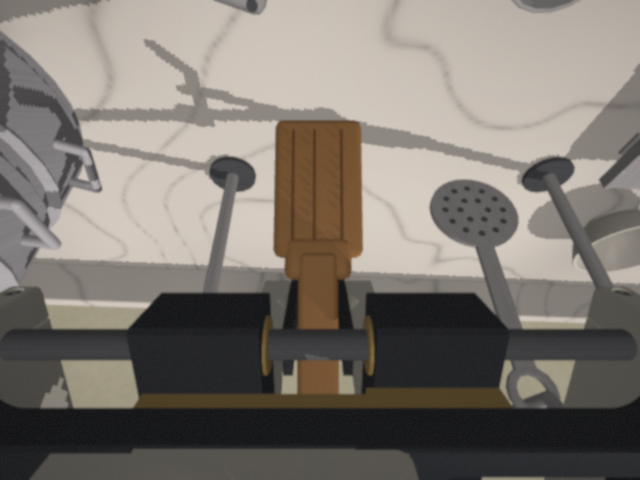

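```bash
python3 - <<'E'
from h import *
s=cam("side");c=cam("scene")
for n,a,b in [("eye",(276,218),(209,299)),("tip",(279,233),(208,337))]:
    X,r=tri([(s,np.array([340+a[0]/6,190+a[1]/6])),(c,np.array([250+b[0]/6,230+b[1]/6]))]);print(n,X.round(4),r)
print(proj(s,[.648,-.1385,.245]))
E
```

```text
eye [ 0.6421 -0.1369  0.2597] [array([-1.2, -1.1]), array([-1.2,  1.7])]
tip [ 0.6467 -0.1389  0.2463] [array([-0.4, -0.4]), array([-0.4,  0.6])]
[386.26391604 228.51508034]
```

```bash
python3 - <<'E'
from h import *
s=cam("side");c=cam("scene")
T=np.array([.648,-.1385,.2455])
for n,d in [("ideal",(-.009,-.0008,.012)),("x",(.001,-.0008,.012)),("y",(-.009,.0092,.012)),("z",(-.009,-.0008,.022)),("vis",(-.0046,.002,.0134)),("fk",(-.0095,-.0031,.0155))]:
    print(n,(proj(s,T+d)-proj(s,T))*6,(proj(c,T+d)-proj(c,T))*6)
E
```

```text
ideal [-10.31759849 -10.06891477] [-16.48494164 -33.22388131]
x [  4.89462733 -19.45466474] [ -1.19621961 -15.68398526]
y [-25.8688431  -20.94430255] [  5.33579842 -46.12406061]
z [ -8.57736134 -26.39601919] [-17.40134241 -48.87196068]
vis [ -7.73606678 -19.52654905] [ -3.76159769 -31.33510236]
fk [ -6.87496174 -12.78283507] [-22.61539853 -36.573667  ]
```

```bash
python3 - <<'E'
from h import *
st=arm.get_state();e=np.load("eye_tool.npy")
R=Ro.from_euler("xyz",st["ee_rot"]).as_matrix();E=st["eef_pos"]+R@e
psi=.087;lean=np.radians(27.4)
h=np.array([np.cos(psi),np.sin(psi),0]);u=np.array([0,0,1.]);px=np.sin(lean)*h+np.cos(lean)*u;py=np.array([-np.sin(psi),np.cos(psi),0]);pz=np.cross(px,py)
for n,f,o,z in [("side","c_side",(340,190),6),("scene","c_scene",(250,230),6)]:
    i=cv2.imread(f"pics/{f}.png");p=cam(n)
    for zz,col in [(.0055,(0,255,0)),(-.0055,(255,0,0))]:
      for r in (.011,.019):
        t=np.linspace(0,2*np.pi,60)
        P=np.array([(proj(p,E+pz*zz+r*(np.cos(a)*px+np.sin(a)*py))-o)*z for a in t]).astype(int)
        cv2.polylines(i,[P],True,col,1)
    for a in (-1,1):
        L=[((proj(p,E+px*q+py*w*a)-o)*z).astype(int) for q,w in [(-.019,.01),(-.101,.01),(-.101,.023),(-.175,.023)]]
        cv2.polylines(i,[np.array(L)],False,(255,0,255),1)
    seat=np.array([.680,-.1352,.225])
    L=[((proj(p,X)-o)*z).astype(int) for X in (seat-.031*h+.021*u,seat-.015*h,seat+.017*h)]
    cv2.polylines(i,[np.array(L)],False,(0,0,255),1)
    cv2.imwrite(f"pics/o_{n}.png",i)
E
```

```text
(no output)
```

View pics/o_side.png

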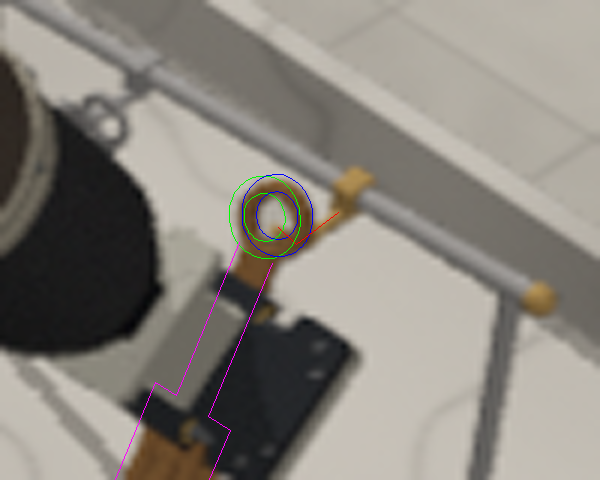

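View pics/o_scene.png

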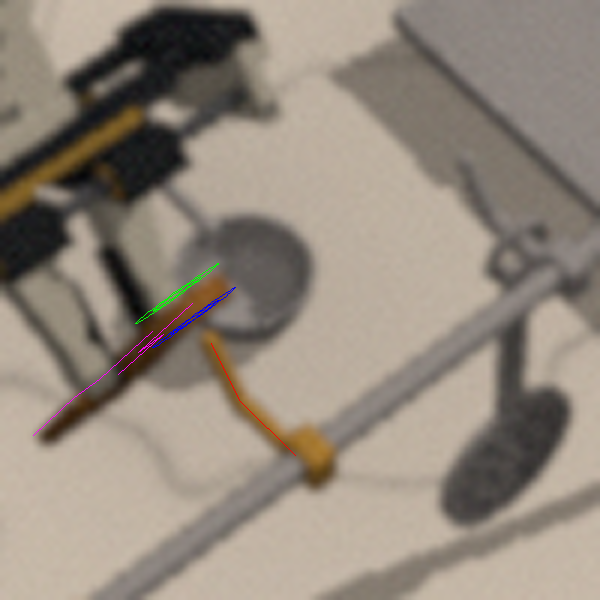

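```bash
python3 -m inch '[[[0.012,0.012,-0.03,0,0,0],[0.035,0.015,-0.075,0,0,0],[0.055,0.017,-0.1,0,0,0],[0.075,0.019,-0.13,0,0,0],[0.095,0.02,-0.155,0,0,0],[0.095,0.02,-0.155,0,0,0]]]'
cat > look.py <<'E'
from h import *
import sys
k=sys.argv[1]
st=arm.get_state();e=np.load("eye_tool.npy");print(st["q"].round(3),st["width"].round(4),st["force"].round(1),st["eef_pos"].round(4))
R=Ro.from_euler("xyz",st["ee_rot"]).as_matrix();E=st["eef_pos"]+R@e+[.0035,0,0]
tz=R[:,2];print("tool down deg",np.degrees(np.arcsin(-tz[2])))
lean=np.arcsin(-tz[2])-np.radians(25);psi=.087
h=np.array([np.cos(psi),np.sin(psi),0]);u=np.array([0,0,1.]);px=np.sin(lean)*h+np.cos(lean)*u;py=np.array([-np.sin(psi),np.cos(psi),0]);pz=np.cross(px,py)
seat=np.array([.680,-.1352,.225]);d=E-seat;print("eye rel seat (h,y,z) mm",(np.array([d@h,d@py,d[2]])*1e3).round(1))
out=[]
for n,o,z in [("side",(350,180),8),("scene",(255,245),8)]:
    i=arm.grab_frame(n);p=cam(n);i=cv2.resize(i[o[1]:o[1]+70,o[0]:o[0]+50 if 0 else o[0]+49],None,fx=8,fy=8,interpolation=cv2.INTER_CUBIC)
    raw=i.copy()
    for zz,col in [(.0055,(0,255,0)),(-.0055,(255,0,0))]:
      for r in (.011,.019):
        P=np.array([(proj(p,E+pz*zz+r*(np.cos(a)*px+np.sin(a)*py))-o)*z for a in np.linspace(0,6.28,60)]).astype(int)
        cv2.polylines(i,[P],True,col,1)
    L=[((proj(p,X)-o)*z).astype(int) for X in (seat-.031*h+.021*u,seat-.015*h,seat+.017*h)]
    cv2.polylines(i,[np.array(L)],False,(0,0,255),1)
    out+= [raw] if len(sys.argv)>2 else [i]
cv2.imwrite(f"pics/{k}.png",np.hstack(out))
E
python3 look.py d1
```

```text
t: 8.52
eef_pos: [0.5128, -0.1502, 0.2972]
ee_rot: [-3.14, 0.656, -3.055]
force: [0.4, 1.0, -0.7]
width: 0.0195Traceback (most recent call last):
  File "look.py", line 4, in <module>
    st=arm.get_state();e=np.load("eye_tool.npy");print(st["q"].round(3),st["width"].round(4),st["force"].round(1),st["eef_pos"].round(4))
                                                                        ^^^^^^^^^^^^^^^^^
AttributeError: 'float' object has no attribute 'round'
```

```bash
sed -i 's/st\["width"\].round(4)/round(st["width"],4)/' look.py; python3 look.py d1
```

```text
[ 0.082  0.105 -0.716 -0.015 -0.093 -1.551] 0.0195 [ 0.4  1.  -0.7] [ 0.5128 -0.1502  0.2972]
tool down deg 52.401191717784506
eye rel seat (h,y,z) mm [-19.   -0.8   4.3]
```

View pics/d1.png

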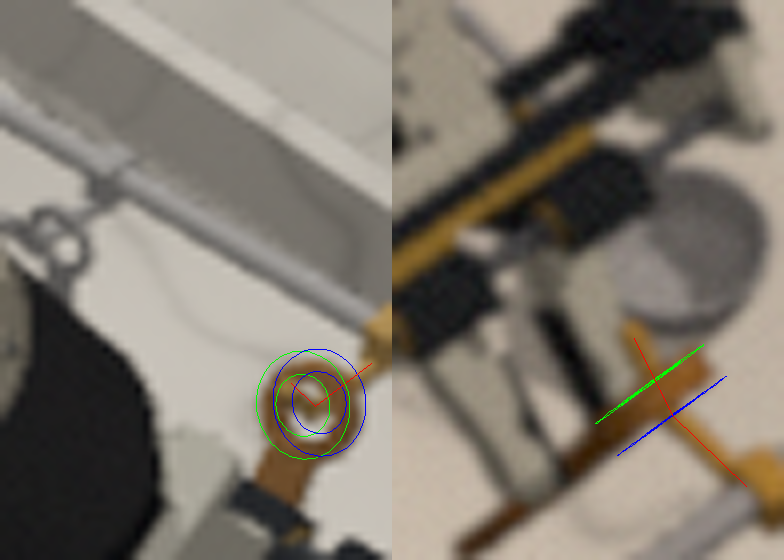

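```bash
python3 -m inch '[[[0.02,0.005,-0.012,0,0,0],[0.04,0.008,-0.025,0,0,0],[0.065,0.01,-0.035,0,0,0],[0.09,0.012,-0.04,0,0,0],[0.09,0.012,-0.04,0,0,0]]]'
python3 look.py d2
```

```text
t: 9.25
eef_pos: [0.5311, -0.1478, 0.2898]
ee_rot: [-3.14, 0.657, -3.055]
force: [0.7, 0.4, 1.3]
width: 0.0196
[ 8.400e-02  1.440e-01 -6.990e-01  1.000e-03 -7.000e-02 -1.569e+00] 0.0196 [0.7 0.4 1.3] [ 0.5311 -0.1478  0.2898]
tool down deg 52.340300228150774
eye rel seat (h,y,z) mm [-0.5  0.  -3. ]
```

View pics/d2.png

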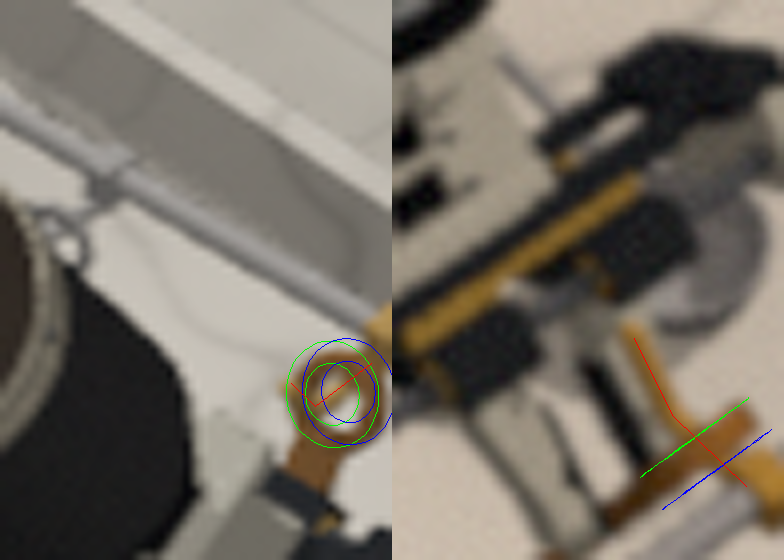

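```bash
python3 -m inch '[[[0,0,-0.005,0,0,0],[0,0,-0.005,0,0,0]]]' 26
python3 -m inch '[[[0,0,0,0,0,0],[0,0,0,0,0,0],[0,0,0,0,0,0],[0,0,0,0,0,0],[0,0,0,0,0,0],[0,0,0,0,0,0]]]' 87
python3 look.py d3 raw
```

```text
t: 9.6
eef_pos: [0.5305, -0.1478, 0.2889]
ee_rot: [-3.14, 0.657, -3.055]
force: [0.7, 0.3, 1.4]
width: 0.0254
t: 10.35
eef_pos: [0.5306, -0.1478, 0.2888]
ee_rot: [-3.14, 0.657, -3.055]
force: [-0.5, -0.6, 1.5]
width: 0.0805
[ 8.400e-02  1.450e-01 -7.010e-01  1.000e-03 -6.800e-02 -1.569e+00] 0.0805 [-0.5 -0.6  1.5] [ 0.5306 -0.1478  0.2888]
tool down deg 52.34375640448017
eye rel seat (h,y,z) mm [-1.  0. -4.]
```

View pics/d3.png

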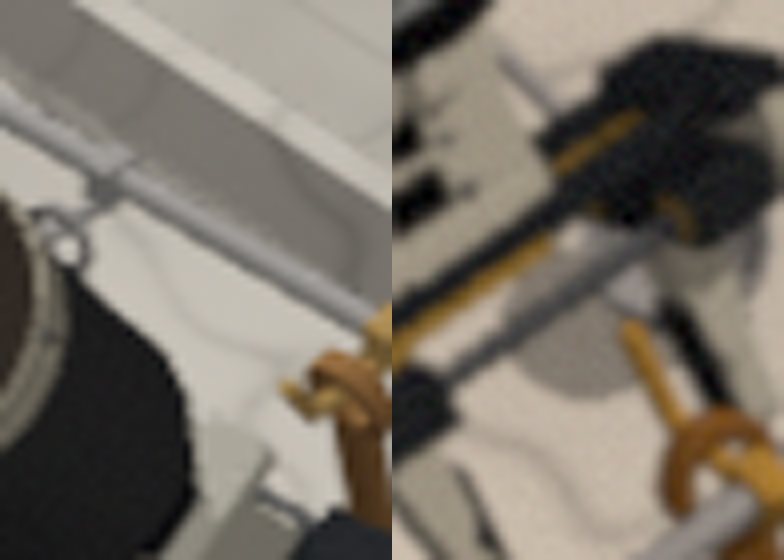

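```bash
python3 -m inch '[[[-0.06,-0.005,0.07,0,0,0],[-0.2,-0.02,0.22,0,0,0],[-0.35,-0.05,0.4,0,0,0],[-0.45,-0.1,0.6,0,0,0],[-0.45,-0.1,0.6,0,0,0]]]'
python3 - <<'E'
from h import *
st=arm.get_state();print(st["q"].round(3))
def downR(psi):
    x=np.array([np.cos(psi),np.sin(psi),0]);z=np.array([0,0,-1.]);return np.column_stack([x,np.cross(z,x),z])
print(delta([.456,-.2295,.41],downR(-1.824)))
s=cam("side")
print("steamer",onz(s,(473,310),.19)); 
for n in ["side","scene"]: cv2.imwrite(f"pics/e_{n}.png",arm.grab_frame(n))
E
```

```text
t: 11.08
eef_pos: [0.4402, -0.1683, 0.413]
ee_rot: [-3.139, 0.665, -3.055]
force: [0.5, 0.5, 1.2]
width: 0.087
[ 0.041 -0.163 -0.637 -0.06  -0.432 -1.48 ]
(array([ 0.079, -0.306, -0.015]), array([-0.1448,  0.1726,  0.3767]))
steamer [ 0.63930864 -0.45624491  0.19      ]
```

View pics/e_side.png

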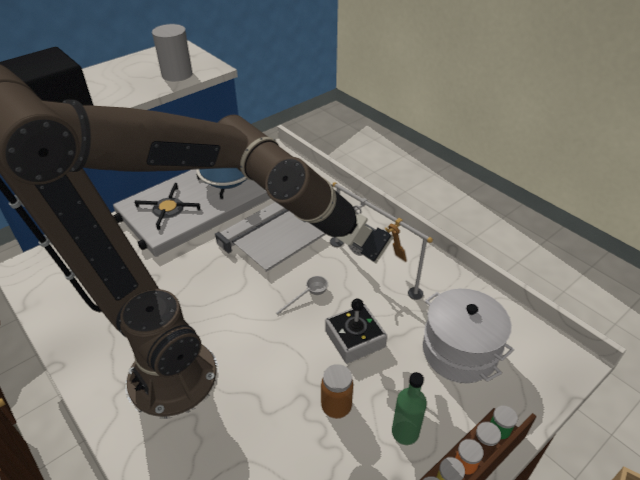

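View pics/e_scene.png

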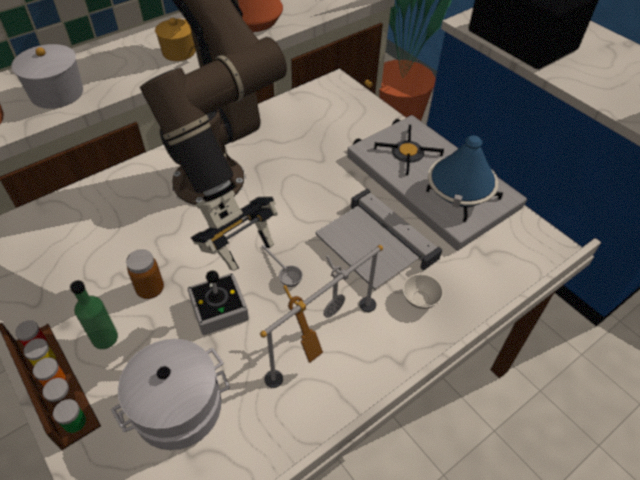

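```bash
python3 -m inch '[[[0.01,-0.05,0.05,-0.018,0.022,0.047],[0.02,-0.1,0.08,-0.036,0.043,0.094],[0.03,-0.15,0.08,-0.055,0.065,0.142],[0.04,-0.2,0.08,-0.073,0.087,0.19],[0.05,-0.25,0.06,-0.091,0.108,0.236],[0.06,-0.3,0.03,-0.109,0.13,0.283],[0.08,-0.306,-0.015,-0.127,0.151,0.33],[0.08,-0.306,-0.015,-0.1448,0.1726,0.3767]]]' 60
python3 - <<'E'
from h import *
st=arm.get_state();print(st["q"].round(3))
cv2.imwrite("pics/w5.png",arm.grab_frame("wrist"));p=cam("wrist");print(proj(p,[.456,-.2295,.148]))
def downR(psi):
    x=np.array([np.cos(psi),np.sin(psi),0]);z=np.array([0,0,-1.]);return np.column_stack([x,np.cross(z,x),z])
print(delta([.456,-.2295,.313],downR(-1.824)))
E
```

```text
t: 12.18
eef_pos: [0.457, -0.2291, 0.4031]
ee_rot: [3.134, -0.011, -1.82]
force: [-0.4, -0.1, 0.6]
width: 0.0599
[-0.076  0.09  -0.348  0.01  -1.142 -0.177]
[315.42245277 249.55166116]
(array([-0.006, -0.003, -0.451]), array([ 0.0037, -0.0043, -0.0037]))
```

View pics/w5.png

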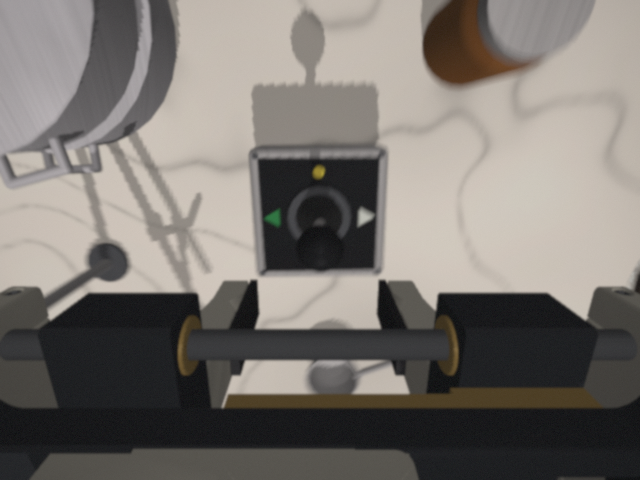

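```bash
python3 -m inch '[[[-0.006,-0.003,-0.15,0.004,-0.004,-0.004],[-0.006,-0.003,-0.3,0.004,-0.004,-0.004],[-0.006,-0.003,-0.45,0.004,-0.004,-0.004],[-0.006,-0.003,-0.5,0.004,-0.004,-0.004],[-0.006,-0.003,-0.5,0.004,-0.004,-0.004]]]' 54
python3 - <<'E'
from h import *
st=arm.get_state();print(st["eef_pos"],st["ee_rot"],st["force"],st["width"])
cv2.imwrite("pics/w6.png",arm.grab_frame("wrist"))
E
```

```text
t: 12.85
eef_pos: [0.4555, -0.2296, 0.3052]
ee_rot: [-3.135, 0.007, -1.838]
force: [0.3, 0.2, 1.1]
width: 0.0542
[ 0.45549528 -0.22960452  0.30518736] [-3.13537532  0.00720115 -1.83753117] [0.31283604 0.16669836 1.0910386 ] 0.054177962346186354
```

View pics/w6.png

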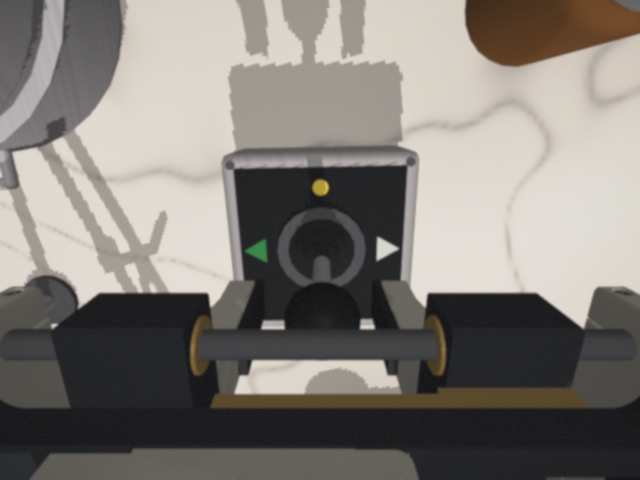

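```bash
python3 -m inch '[[[0.04,-0.01,0,0,0,0],[0.08,-0.021,0,0,0,0],[0.12,-0.031,0,0,0,0],[0.16,-0.041,0,0,0,0],[0.19,-0.049,0,0,0,0],[0.218,-0.056,0,0,0,0],[0.218,-0.056,0,0,0,0],[0.218,-0.056,0,0,0,0]]]'
python3 - <<'E'
from h import *
st=arm.get_state();print(st["eef_pos"],st["ee_rot"],st["force"],st["width"])
cv2.imwrite("pics/w7.png",arm.grab_frame("wrist"))
cv2.imwrite("pics/s7.png",arm.grab_frame("side"))
E
```

```text
t: 13.9
eef_pos: [0.4979, -0.2407, 0.3045]
ee_rot: [-3.138, 0.007, -1.838]
force: [-6.3, 2.4, -0.9]
width: 0.054
[ 0.49785283 -0.24065214  0.30449   ] [-3.13811359  0.00745425 -1.83751418] [-6.29774226  2.37804407 -0.92257563] 0.05395314464394317
```

View pics/w7.png

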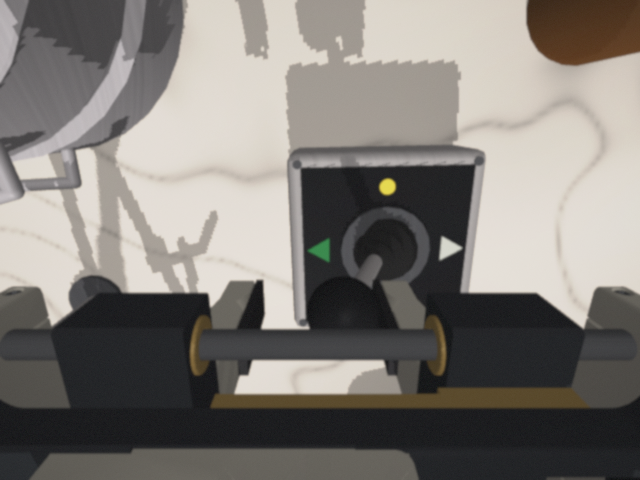

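View pics/s7.png

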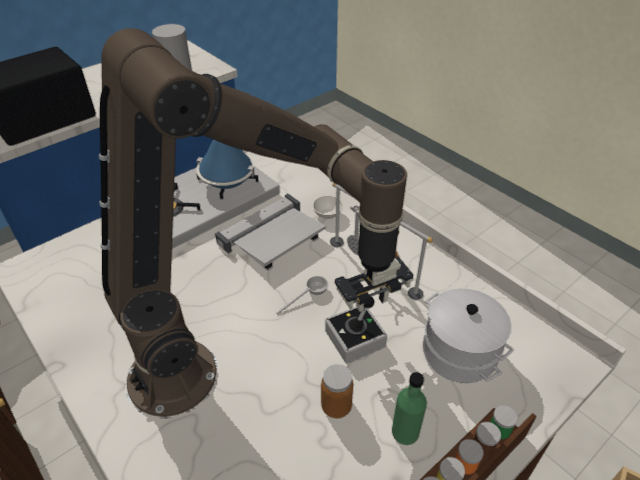

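```bash
for k in 1 2 3; do python3 -m inch '[[[0,0,0,0,0,0],[0,0,0,0,0,0],[0,0,0,0,0,0],[0,0,0,0,0,0],[0,0,0,0,0,0],[0,0,0,0,0,0],[0,0,0,0,0,0],[0,0,0,0,0,0]]]'; done
python3 - <<'E'
from h import *
cv2.imwrite("pics/s8.png",arm.grab_frame("side"))
E
```

```text
t: 15.0
eef_pos: [0.4978, -0.2406, 0.3045]
ee_rot: [-3.138, 0.008, -1.838]
force: [-6.0, 1.4, -1.1]
width: 0.0538
t: 16.0
eef_pos: [0.4978, -0.2406, 0.3045]
ee_rot: [-3.138, 0.008, -1.838]
force: [-5.7, 1.4, -1.7]
width: 0.054
t: 17.0
eef_pos: [0.4978, -0.2406, 0.3045]
ee_rot: [-3.138, 0.008, -1.838]
force: [-6.1, 1.1, -2.1]
width: 0.0542
```

View pics/s8.png

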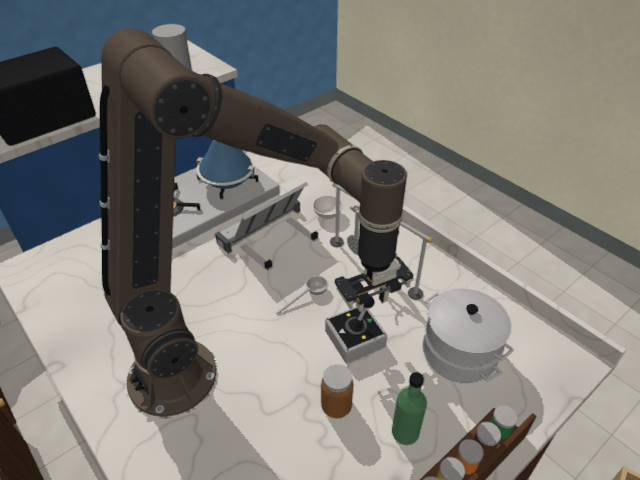

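Flap well up but not vertical yet; keep holding.

```bash
for k in 1 2; do python3 -m inch '[[[0,0,0,0,0,0],[0,0,0,0,0,0],[0,0,0,0,0,0],[0,0,0,0,0,0],[0,0,0,0,0,0],[0,0,0,0,0,0],[0,0,0,0,0,0],[0,0,0,0,0,0]]]'; done
python3 - <<'E'
from h import *
i=arm.grab_frame("side");j=arm.grab_frame("scene")
cv2.imwrite("pics/s9.png",np.hstack([cv2.resize(i[150:290,190:350],None,fx=2.4,fy=2.4),cv2.resize(j[150:290,310:470],None,fx=2.4,fy=2.4)]))
# flap upright prediction: near-folded corners; hinge line y
s=cam("side");c=cam("scene")
# folded free edge corners (.4126,.126),(.663,.1335): unit yaw from these; hinge 176mm in +y
a=np.array([.4126,.126]);b=np.array([.663,.1335]);ux=(b-a)/np.linalg.norm(b-a);uy=np.array([-ux[1],ux[0]])
for q in (a,b):
    X=np.r_[q+uy*.176,.206];print((proj(s,X)-[190,150])*2.4,(proj(c,X)-[310,150])*2.4+[384,0])
E
```

```text
t: 18.05
eef_pos: [0.4978, -0.2406, 0.3045]
ee_rot: [-3.138, 0.008, -1.838]
force: [-5.0, 2.5, -2.1]
width: 0.0541
t: 19.05
eef_pos: [0.4979, -0.2406, 0.3045]
ee_rot: [-3.138, 0.008, -1.837]
force: [-5.3, 1.7, -2.7]
width: 0.054
[ 90.59762564 119.70418233] [512.68877572  32.11900852]
[239.8256894   42.71151351] [666.35390928 155.02348793]
```

View pics/s9.png

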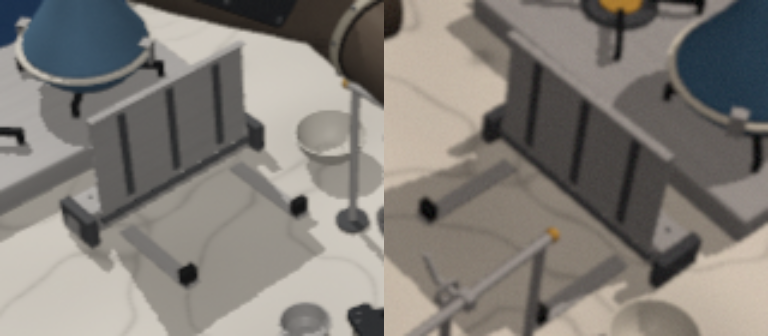

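```bash
for k in 1 2; do python3 -m inch '[[[0,0,0,0,0,0],[0,0,0,0,0,0],[0,0,0,0,0,0],[0,0,0,0,0,0],[0,0,0,0,0,0],[0,0,0,0,0,0],[0,0,0,0,0,0],[0,0,0,0,0,0]]]'; done
python3 - <<'E'
from h import *
i=arm.grab_frame("side");j=arm.grab_frame("scene")
n=np.hstack([cv2.resize(i[150:290,190:350],None,fx=2.4,fy=2.4),cv2.resize(j[150:290,310:470],None,fx=2.4,fy=2.4)])
o=cv2.imread("pics/s9.png");d=cv2.absdiff(cv2.GaussianBlur(n,(9,9),3),cv2.GaussianBlur(o,(9,9),3)).max(2);print(d.max(),(d>20).sum())
cv2.imwrite("pics/s10.png",n)
E
```

```text
t: 20.15
eef_pos: [0.4979, -0.2406, 0.3045]
ee_rot: [-3.138, 0.008, -1.838]
force: [-5.2, 0.7, -2.1]
width: 0.0541
t: 21.15
eef_pos: [0.4979, -0.2406, 0.3045]
ee_rot: [-3.138, 0.008, -1.838]
force: [-4.6, 2.1, -2.8]
width: 0.0539
4 0
```

```bash
python3 -m inch '[[[-0.04,0.01,0,0,0,0],[-0.08,0.021,0,0,0,0],[-0.12,0.031,0,0,0,0],[-0.16,0.041,0,0,0,0],[-0.2,0.051,0,0,0,0],[-0.208,0.053,0,0,0,0],[-0.208,0.053,0,0,0,0],[-0.208,0.053,0,0,0,0]]]' 64
python3 -m inch '[[[0,0,0.1,0,0,0],[0,0,0.3,0,0,0],[0,0,0.5,0,0,0],[0,0,0.7,0,0,0],[0,0,0.8,0,0,0],[0,0,0.8,0,0,0],[0,0,0.8,0,0,0],[0,0,0.8,0,0,0]]]'
python3 - <<'E'
from h import *
for n in ["side","scene","wrist"]: cv2.imwrite(f"pics/f_{n}.png",arm.grab_frame(n))
p=cam("wrist");print(proj(p,[.456,-.2295,.148]))
E
```

```text
t: 22.25
eef_pos: [0.4576, -0.2302, 0.3059]
ee_rot: [-3.134, 0.007, -1.837]
force: [0.6, 0.1, 0.2]
width: 0.0642
t: 23.25
eef_pos: [0.4573, -0.2302, 0.4649]
ee_rot: [-3.135, 0.007, -1.837]
force: [-0.3, 0.2, 1.1]
width: 0.064
[321.67638576 220.39561303]
```

View pics/f_side.png

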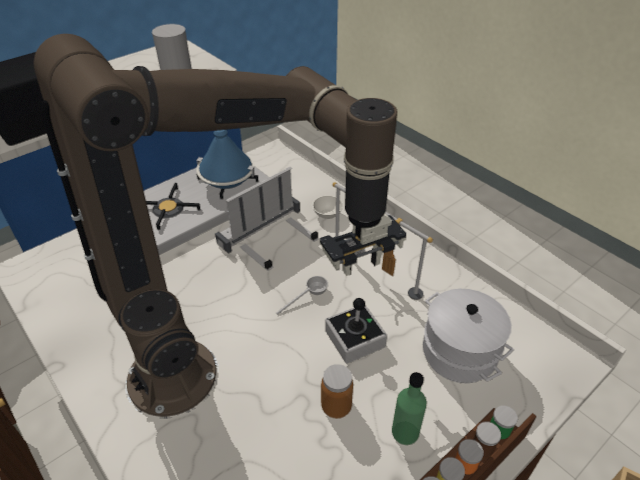

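View pics/f_scene.png

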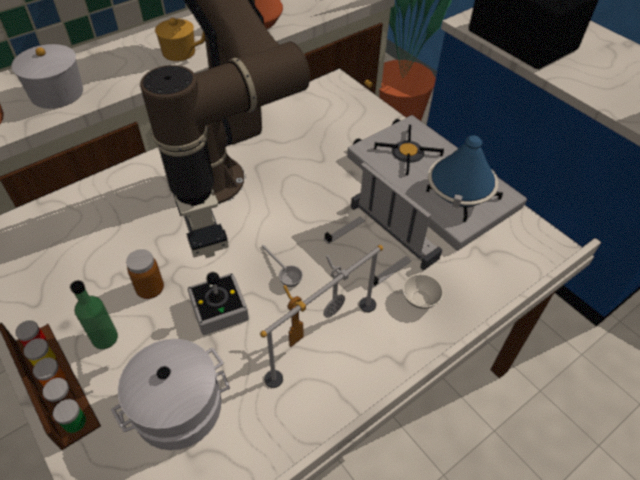

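View pics/f_wrist.png

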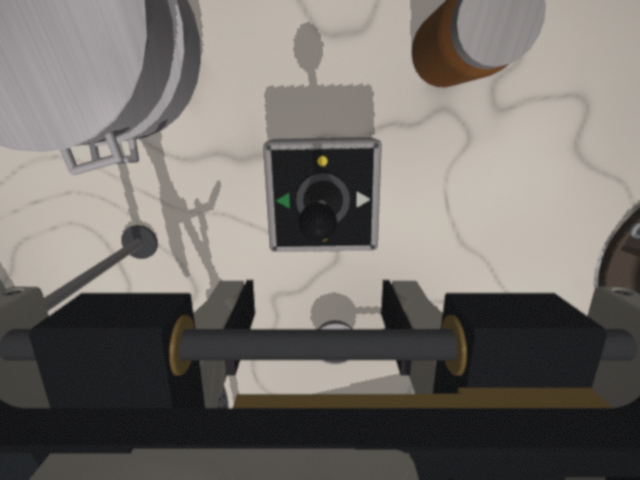

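```bash
python3 -c "
from station import arm
print(arm.job_done())"
```

```text
the job is handed in; nothing more can be done
None
```

The job is done and handed in at about 23 s. The paddle was hung first, then the flap was raised with the stick.

- **Paddle:** I gripped it by the handle, threaded its eye over the upturned tip of the free brass hook to the level part, and let go. The last side and scene pictures show it hanging there on its own.
- **Flap:** I held the stick over towards green for about 7 s, with about 5–7 N at the knob. The flap's corners matched the predicted upright position to within about 3 px at picture scale. A further 2 s of holding showed no change, so I take it to be at its end stop.
- **Stick:** It has sprung back and rests slightly towards green, as described for the flap up. A sideways force of about 1 N or less came from friction while pushing. I saw no sideways lean, but I did not measure that joint.
- **Surroundings:** The gripper is about 10 cm clear of the knob and touching nothing. The skimmer and the other things look unmoved in the last pictures.

One check disagreed slightly. While threading, the camera put the eye 3–4 mm further forward than the arm's own position did. I corrected for it, and the hook went through with no noticeable force.

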